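# Slide a shelf-label plate out over the rack's edge, ready to be taken

### The arm

A 6-joint arm with a two-finger parallel gripper is mounted at the origin on a cart in front of the work surface, level with it; the furniture and walls round the work are solid. World frame = base frame: x ahead of the robot, y to its left, z up, the work surface at z = 0. Lengths are in m, angles in degrees, forces in N, time in s.
With the tool pointing down it reaches from about 0.275 to 0.725 m from the base axis. Payload 15.9 kg.
Tool frame: the origin (TCP) lies midway between the tips of the shut fingers; the grasp point (between the pads) lies 19 mm behind it; z points along the fingers, y is the line along which they close (so a half turn about z gives the same grasp; the last joint's range is limited). The gripper opens to 85 mm and grips with 20 to 120 N. Pads are 22 mm wide; open, the fingers measure 114 mm over their backs; the gripper's body (76 mm by 85 mm) begins 54 mm behind the grasp point. The pads swing forward as they close: fully open they stand 13 mm farther back than shut.
Start: joints at [74.714, 12.198, -1.971, 75.831, 0, 90], TCP at [0.132, 0.482, 0.231] pointing down, gripper open.
Joint ranges: [-170.91, 170.91], [-42.67, 98.43], [-65.05, 77.54], [-120.47, 116.71], [-90, 82.35], [-180, 180]. Speed limits (degrees/s): [108.29, 108.29, 136.94, 147.25, 180, 180].

### API

Orientations are given as a 3x3 rotation matrix whose columns are the frame's x, y, z axes.
In Python, from workcell import env gives the robot as it stands.
- The arm moves only by the tool carry_out, never from a script. Its argument "motion" is text: rows parted by semicolons, each of 7 numbers parted by spaces: the turn, a rotation vector about the world's x, y, z in rad, then the shift along the world's x, y, z in mm, then the finger opening in mm, from 0 to 85.4. A call has 1 to 8 rows; each row shifts and turns the commanded pose from where the row before left it; what a row does not reach is not made up. A row lasts 1/12 s, in which the tool goes at most 41.7 mm and 7.16 degrees, less where a joint would pass 70% of its speed; a pose out of reach is approached as far as the arm can. A call with a gripper value outside its range is refused whole. The fingers move at their own pace and stop on an object; the grip force is fixed at half the most. Time passes only in rows, so rows that do not move let the fingers close. It gives the time, the measured TCP pose, the force, the opening and the grip force at its end, in the units of the state.
- env.read_state(): the state, without advancing time (a new reading comes with each control period).
- env.read_camera(name): name is "side" or "top" or "wrist"; returns the picture (480x640x3 uint8, blue, green, red); there is no depth.
- env.calibration(name): a dict with "K" (3x3 intrinsics, pixels), "camera_from_world" (4x4, takes a point from world to camera coordinates). Camera axes: x right, y down, z forward; pixel columns grow to the right and rows downward; lengths in m; the calibration is good to about 2 mm. A picture is of the moment at which its call begins: read the wrist's pose just before it. calibration takes no time and is no camera call; for the wrist camera it gives the pose at the moment of the call.
- env.job_done(): hands the job in; it is judged then, once.
The state is a dict: "time": time; "qpos": joint angles; "joint_velocities": joint speeds; "joint_torque": joint torques, N m; "tcp_pos": TCP position; "orientation": TCP orientation; "force": force on the tool from outside, world axes, zero at the start; "torque": the same for the moment, N m; "grip_width": finger opening in m; "grasp_force": force on a finger pad.
Only numpy, scipy, OpenCV 4.12 (cv2) and the standard library are available. Lean on these libraries where they do the work, as an engineer would, in place of code of your own. Each camera call takes 0.05 s, during which the arm holds its last target. There are 200 camera calls.

### The job

Put out the shelf-label plate with the red band so that a colleague can take hold of it by its edges: with the fingertips, turn the catch in front of its lane all the way down to either side, then push the plate along its lane towards the rack's open front, until about a third of its length overhangs the front edge. Leave it there lying flat and straight in its lane, lift nothing, and leave the other two plates, their catches and the things standing about as they are.

Things in the scene. Friction and masses are not known exactly. Their poses are not given: they have to be found in the camera images.
- label_rack: grey sheet-steel bench rack, fixed, 180 (x) x 242 (y) x 55 mm high; origin at the centre of its underside, open front towards -x, z up. Four aluminium ribs, 13 mm wide, standing 8 mm above the bed, part three lanes 63 mm wide that run along x, centred at y = +76 (left), 0 (middle), -76 mm (right). A lip 6 mm high, 5 mm thick closes the rear end of the bed
- rack_front (a point): middle of the front edge of the rack's flat bed, on the bed's surface (in the rack's frame x = -90, y = 0, z = 55 mm); its axes are the rack's. The bed runs 180 mm back from here; behind each plate 57 mm or more of it is free. Only the catches stand in front of this edge
- plate_red: white acrylic shelf-label plate, 100 x 60 x 6 mm, 40 to 85 g, with a red band 24 mm wide across its front end and a pale paper insert; origin at the centre of its underside, x along its length pointing away from the red front end, z up. It lies loose and flat in one of the rack's lanes (any of the three), its front end 4 to 18 mm behind the front edge
- plate_blue: white acrylic shelf-label plate, 100 x 60 x 6 mm, 40 to 85 g, with a blue band 24 mm wide across its front end and a pale paper insert; origin at the centre of its underside, x along its length pointing away from the blue front end, z up. It lies loose and flat in one of the rack's lanes (any of the three), its front end 4 to 18 mm behind the front edge
- plate_green: white acrylic shelf-label plate, 100 x 60 x 6 mm, 40 to 85 g, with a green band 24 mm wide across its front end and a pale paper insert; origin at the centre of its underside, x along its length pointing away from the green front end, z up. It lies loose and flat in one of the rack's lanes (any of the three), its front end 4 to 18 mm behind the front edge
- catch_left (a joint): turn catch in front of the left lane: steel arm 10 mm wide, 32 mm long, on a level pivot 14 mm below the bed. 0: arm upright, 18 mm above the bed, blocking the lane; + turns down to the rack's right (-y), - to its left; stops at +-1.6 rad, arm level, below the bed, the plate passes over. Starts within 0.25 of 0, turns either way, about 1 N at the stud, stays where left
- catch_middle (a joint): turn catch in front of the middle lane: steel arm 10 mm wide, 32 mm long, on a level pivot 14 mm below the bed. 0: arm upright, 18 mm above the bed, blocking the lane; + turns down to the rack's right (-y), - to its left; stops at +-1.6 rad, arm level, below the bed, the plate passes over. Starts within 0.25 of 0, turns either way, about 1 N at the stud, stays where left
- catch_right (a joint): turn catch in front of the right lane: steel arm 10 mm wide, 32 mm long, on a level pivot 14 mm below the bed. 0: arm upright, 18 mm above the bed, blocking the lane; + turns down to the rack's right (-y), - to its left; stops at +-1.6 rad, arm level, below the bed, the plate passes over. Starts within 0.25 of 0, turns either way, about 1 N at the stud, stays where left
- stud_left (a point): middle of the black finger stud of the left catch: a 9 mm round, smooth stud, 24 mm long, pointing forward (rack -x) from the arm's end, its near end 31 mm and its rear end 7 mm in front of the rack's front edge; the point lies 19 mm in front of that edge and 31 mm from the catch's pivot
- stud_middle (a point): middle of the black finger stud of the middle catch: a 9 mm round, smooth stud, 24 mm long, pointing forward (rack -x) from the arm's end, its near end 31 mm and its rear end 7 mm in front of the rack's front edge; the point lies 19 mm in front of that edge and 31 mm from the catch's pivot
- stud_right (a point): middle of the black finger stud of the right catch: a 9 mm round, smooth stud, 24 mm long, pointing forward (rack -x) from the arm's end, its near end 31 mm and its rear end 7 mm in front of the rack's front edge; the point lies 19 mm in front of that edge and 31 mm from the catch's pivot
- pill_jar: pill jar, white with a brown-orange band, 47 mm across, 76 mm high, loose on the worktop, to be left alone; origin at the centre of its underside
- calculator: dark pocket calculator, 118 x 72 x 18 mm, loose on the worktop, to be left alone; origin at the centre of its underside
- carton_flat: white and green medicine carton lying flat, 56 x 96 x 28 mm, loose on the worktop, to be left alone; origin at the centre of its underside
- medicine_cup: clear plastic medicine cup, 39 mm across, 37 mm high, loose on the worktop, to be left alone; origin at the centre of its underside
- vial_green: glass vial with a green cap, 26 mm across, 57 mm high, loose on the worktop, to be left alone; origin at the centre of its underside
- rubber_stamp: wooden-handled rubber stamp, 25 x 52 x 69 mm, loose on the worktop, to be left alone; origin at the centre of its underside

How it is judged:
By the outcome, as a careful person would: the job done as asked, in the order asked, and still so for the second after the job is handed in, with the robot touching nothing.
It also fails if it takes over 51 s, if anything falls off the work surface, if the arm or the gripper's body presses on something with over 40 N, if the wrist force passes 120 N, or if a joint passes its speed limit or range.

## Working session

There is one attempt and no reset: what is moved stays moved. The work goes in short steps, Python scripts to look and compute and a tool call to move; the robot and the scene stay as the last step left them, time stands still between calls to the robot, and variables do not carry over. Pictures are saved under pics/ and viewed, at most 10 in all, crops included, and the job is handed in when it is done.

Besides the shell and the picture viewer there is one more tool, called as name(argument=value, ...), one argument or row to a line, values as JSON. carry_out: Moves the arm, as the interface text tells. Its arguments: {"type":"object","properties":{"motion":{"type":"string"}},"required":["motion"]}

```bash
mkdir -p pics
python3 - <<'E'
from workcell import env
import cv2,numpy as np
for n in ("top","side"):
    im=env.read_camera(n); cv2.imwrite(f"pics/{n}0.png",im)
    c=env.calibration(n); print(n,np.round(c["K"],1).tolist(),np.round(c["camera_from_world"],3).tolist())
s=env.read_state(); print(s["time"],s["tcp_pos"],np.round(s["orientation"],3).tolist())
E
```

```text
top [[504.4, 0.0, 314.8], [0.0, 504.4, 240.8], [0.0, 0.0, 1.0]] [[0.024, -1.0, 0.005, -0.01], [-0.995, -0.025, -0.095, 0.472], [0.095, -0.003, -0.995, 1.148], [0.0, 0.0, 0.0, 1.0]]
side [[448.1, 0.0, 314.5], [0.0, 448.1, 245.2], [0.0, 0.0, 1.0]] [[0.949, -0.315, 0.005, -0.443], [-0.157, -0.487, -0.859, 0.147], [0.274, 0.815, -0.511, 0.881], [0.0, 0.0, 0.0, 1.0]]
0.1 [0.13173716 0.48202497 0.23086539] [[-0.965, 0.264, -0.0], [0.264, 0.965, -0.001], [0.0, -0.001, -1.0]]
```

View pics/top0.png

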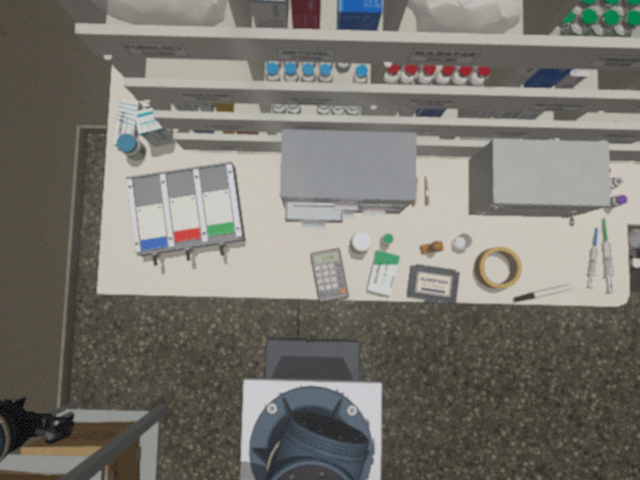

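View pics/side0.png

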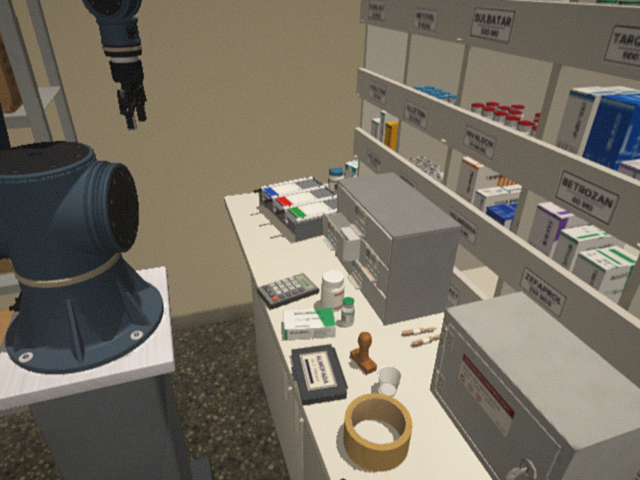

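Top view: the rack is at the left (cols 128–243, rows 163–256). The red plate is in the middle lane (band at about (187,236)), blue left, green right, and the catches point down at rows ~245–265. Next I measure bands and edges.

```bash
cat > h.py <<'E'
from workcell import env
import cv2,numpy as np
def ray(c,px,z):
    K=c["K"];M=np.array(c["camera_from_world"]);R=M[:3,:3];o=-R.T@M[:3,3]
    d=R.T@np.linalg.solve(np.array(K),np.array([px[0],px[1],1.]));return o+d*(z-o[2])/d[2]
def proj(c,p):
    M=np.array(c["camera_from_world"]);q=np.array(c["K"])@(M[:3,:3]@np.array(p)+M[:3,3]);return q[:2]/q[2]
def bands(im):
    b,g,r=[im[...,i].astype(int) for i in range(3)]
    return {"red":(r-np.maximum(b,g)>60),"blue":(b-np.maximum(r,g)>50),"green":(g-np.maximum(r,b)>50)}
E
python3 - <<'E'
from h import *
im=cv2.imread("pics/top0.png");c=env.calibration("top")
for k,m in bands(im).items():
    m=m.astype(np.uint8); m[:150]=0;m[:,:110]=0;m[270:]=0;m[:,260:]=0
    n,l,s,ce=cv2.connectedComponentsWithStats(m); i=1+np.argmax(s[1:,4])
    r=cv2.minAreaRect(np.argwhere(l==i)[:,::-1].astype(np.float32))
    print(k,s[i],np.round(ce[i],1),np.round(ray(c,ce[i],.061),4),[np.round(ray(c,p,.061),3).tolist() for p in cv2.boxPoints(r)])
hs=im[150:275,115:260]; cv2.imwrite("pics/topcrop.png",cv2.resize(hs,None,fx=4,fy=4,interpolation=cv2.INTER_CUBIC))
E
```

```text
red [174 228  26  14 270] [186.7 234.4] [0.4751 0.2892 0.061 ] [[0.481, 0.32, 0.061], [0.492, 0.263, 0.061], [0.468, 0.258, 0.061], [0.458, 0.315, 0.061]]
blue [141 237  26  13 226] [153.5 243.1] [0.4539 0.3623 0.061 ] [[0.459, 0.392, 0.061], [0.469, 0.337, 0.061], [0.449, 0.333, 0.061], [0.439, 0.388, 0.061]]
green [208 223  25  12 212] [220.4 228.5] [0.4905 0.2141 0.061 ] [[0.495, 0.243, 0.061], [0.505, 0.189, 0.061], [0.486, 0.185, 0.061], [0.476, 0.239, 0.061]]
```

View pics/topcrop.png

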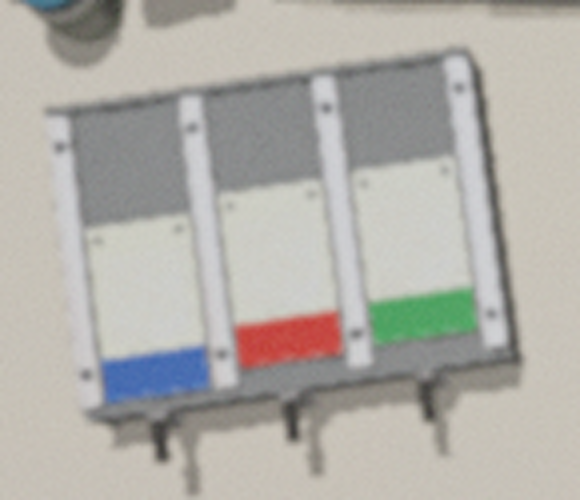

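The crop shows the middle stud at crop (292,400–440), and the rib-top outer corners at (84,408), (508,345), (47,114) and (468,54). I use these to get the rack frame.

Run:
```python
from h import *
c=env.calibration("top")
f=lambda u,v,z:ray(c,(115+(u+.5)/4-.5,150+(v+.5)/4-.5),z)
L,R,BL,BR=[f(*p,.063) for p in((84,408),(508,345),(49,114),(466,54))]
print(L,R,BL,BR,np.linalg.norm(L-R),np.linalg.norm(L-BL))
a=[np.degrees(np.arctan2(-(v)[0],v[1])) for v in (L-R,BL-BR)];b=[np.degrees(np.arctan2(v[1],v[0])) for v in (BL-L,BR-R)];print(a,b)
C=(L+R+BL+BR)/4;y=np.radians(np.mean(a+b));ex=np.array([np.cos(y),np.sin(y),0]);ey=np.array([-ex[1],ex[0],0])
F=(L+R)/2*.5+.5*(C-.09*ex);print("front",F,"yaw",np.degrees(y),"C-.09",C-.09*ex,"mid LR",(L+R)/2)
for n,p in (("studtop",(290,397)),("studend",(293,440))):
    q=f(*p,.072)-F;print(n,q@ex,q@ey)
# red plate front & rear corners
for p in((240,368),(341,353),(220,192),(319,178)):
    q=f(*p,.061)-F;print(np.round([q@ex,q@ey],4))
for n,p in(("stud world",F-.022*ex),("behind plate",F+.135*ex)):print(n,p,np.hypot(*p[:2]))
```

```text
[0.43358412 0.40050988 0.063     ] [0.47472733 0.16560802 0.063     ] [0.59960737 0.42992253 0.063     ] [0.64017756 0.19573863 0.063     ] 0.23847776925324146 0.16860848693563485
[np.float64(9.934619673766859), np.float64(9.828415143637647)] [np.float64(10.046271038969156), np.float64(10.321185265902583)]
front [0.45127802 0.28266246 0.063     ] yaw 10.032622780569062 C-.09 [0.44840031 0.28226597 0.063     ] mid LR [0.45415572 0.28305895 0.063     ]
studtop -0.009040836045569286 0.0027937455912957743
studend -0.03294446733961359 0.004173340045814397
[0.0126 0.031 ]
[ 0.0125 -0.026 ]
[0.1134 0.0297]
[ 0.113  -0.0265]
stud world [0.42961443 0.27882987 0.063     ] 0.5121666214759484
behind plate [0.58421369 0.30618066 0.063     ] 0.6595848972959907
```

carry_out(
  motion="0 0 0.055 30 -23 0 0;0 0 0.055 30 -23 0 0;0 0 0.055 30 -23 0 0;0 0 0.055 30 -23 0 0;0 0 0.055 30 -23 0 0;0 0 0.055 30 -23 0 0;0 0 0.055 30 -23 0 0;0 0 0.055 30 -23 0 0",
)

```text
time: 0.77
tcp_pos: [0.3729, 0.2967, 0.2312]
orientation: [[-0.985, -0.175, -0.0], [-0.175, 0.985, -0.0], [0.0, -0.0, -1.0]]
force: [0.6, 1.3, 0.4]
grip_width: -0.0001
grasp_force: 0.0
```

carry_out(
  motion="0 0 0 30 -24 -10 0;0 0 0 30 -24 -20 0;0 0 0 0 0 -25 0;0 0 0 0 0 -25 0;0 0 0 0 0 0 0",
)

```text
time: 1.18
tcp_pos: [0.4289, 0.2493, 0.1478]
orientation: [[-0.985, -0.171, -0.006], [-0.171, 0.985, -0.003], [0.006, -0.002, -1.0]]
force: [-1.2, 0.4, -0.2]
grip_width: -0.0002
grasp_force: 0.0
```

Run:
```python
from h import *
s=env.read_state();c=env.calibration("wrist");im=env.read_camera("wrist");cv2.imwrite("pics/w1.png",im)
print(s["tcp_pos"],np.round(s["orientation"],3).tolist(),s["time"],s["force"],s["grip_width"],np.round(s["qpos"],1))
print(proj(c,s["tcp_pos"]))
F=np.array([.449,.2835,.055]);ex=np.array([.9848,.1742,0]);ey=np.array([-.1742,.9848,0])
for n,q in(("front",(0,0,0)),("stud top",(-.019,0,.017)),("L rib",(0,.038,.008)),("R rib",(0,-.038,.008))):print(n,np.round(proj(c,F+ex*q[0]+ey*q[1]+np.array([0,0,q[2]])),0))
np.savez("w1.npz",K=c["K"],M=c["camera_from_world"])
```

```text
[0.4289057  0.24934928 0.14780308] [[-0.985, -0.171, -0.006], [-0.171, 0.985, -0.003], [0.006, -0.002, -1.0]] 1.1833 [-1.18809976  0.39816463 -0.17814876] -0.000244504784109435 [ 30.2  13.9 -12.   64.5   0.   20.3]
[319.65095954 297.7288694 ]
front [360. 275.]
stud top [363. 258.]
L rib [414. 279.]
R rib [308. 279.]
```

View pics/w1.png

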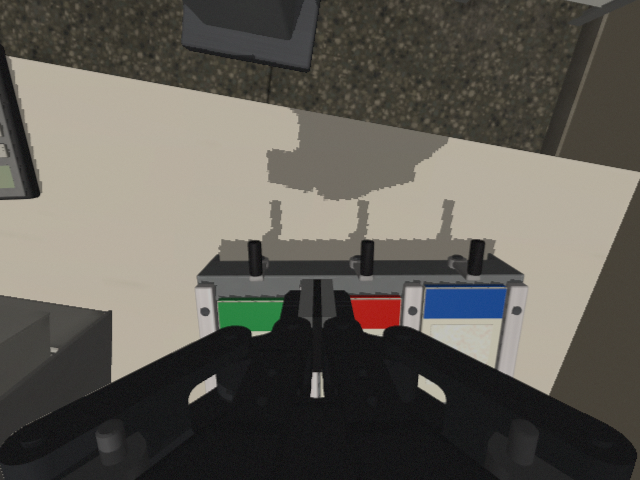

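Wrist view: middle stud at (367, 240–276), predicted (363,258), so the rack frame is good to about 1 mm and the catch leans about 3 mm to the left. The tool is right of the stud. I go down and push it left (+y).

carry_out(
  motion="0 0 0 0 0 -34 0;0 0 0 0 0 -34 0;0 0 0 0 0 -25 0;0 0 0 0 0 -8 0;0 0 0 -1 5.9 0 0;0 0 0 -1 5.9 0 0;0 0 0 -1 5.9 0 0;0 0 0 -1 5.9 0 0",
)

```text
time: 1.9
tcp_pos: [0.4275, 0.2763, 0.0529]
orientation: [[-0.985, -0.173, 0.002], [-0.173, 0.985, 0.001], [-0.003, 0.001, -1.0]]
force: [0.1, 0.1, -0.3]
grip_width: -0.0001
grasp_force: 0.5
```

carry_out(
  motion="0 0 0 -1 5.9 0 0;0 0 0 -1 5.9 0 0;0 0 0 -0.5 3 0 0;0 0 0 0 0 0 0",
)

```text
time: 2.23
tcp_pos: [0.4241, 0.2905, 0.0513]
orientation: [[-0.985, -0.173, 0.0], [-0.173, 0.985, 0.0], [-0.0, 0.0, -1.0]]
force: [-0.4, -0.6, -0.2]
grip_width: -0.0
grasp_force: 0.0
```

Run:
```python
from h import *
s=env.read_state();c=env.calibration("wrist");im=env.read_camera("wrist")
cv2.imwrite("pics/w2.png",im[150:400,180:560])
d=s["tcp_pos"]-np.array([.449,.2835,.055]);print(s["tcp_pos"],d@[.9848,.1742,0],d@[-.1742,.9848,0],s["force"])
```

```text
[0.42412213 0.29045573 0.05125055] -0.023288037351654512 0.01118372777598293 [-0.35728869 -0.57393181 -0.15647708]
```

View pics/w2.png

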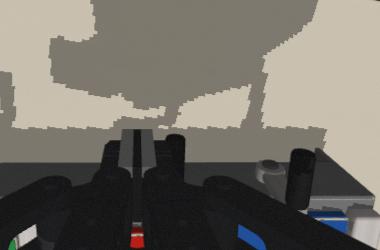

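The stud now sits against the finger at crop (175,140), down about 65–70°. Next: lift, move over it and press it down to the stop.

carry_out(
  motion="0 0 0 0.5 -3 5 0;0 0 0 0 0 15 0;0 0 0 -1.7 10 5 0;0 0 0 -1.7 10 0 0;0 0 0 0 0 0 0;0 0 0 0 0 -8 0;0 0 0 0 0 -8 0;0 0 0 0 0 -5 0",
)

```text
time: 2.95
tcp_pos: [0.4206, 0.3061, 0.0533]
orientation: [[-0.985, -0.172, -0.001], [-0.172, 0.985, -0.001], [0.002, -0.001, -1.0]]
force: [-0.1, -0.1, 0.9]
grip_width: -0.0003
grasp_force: 0.4
```

carry_out(
  motion="0 0 0 0 0 -4 0;0 0 0 0 0 -3 0;0 0 0 0 0 0 0;0 0 0 0 0 0 0",
)

```text
time: 3.28
tcp_pos: [0.4212, 0.3064, 0.0479]
orientation: [[-0.985, -0.172, -0.0], [-0.172, 0.985, -0.0], [0.0, -0.0, -1.0]]
force: [0.3, 0.5, 0.1]
grip_width: -0.0001
grasp_force: 0.0
```

carry_out(
  motion="0 0 0 0 0 -1.5 0;0 0 0 0 0 -1.5 0;0 0 0 0 0 -1 0;0 0 0 0 0 0 0;0 0 0 0 0 0 0",
)

```text
time: 3.7
tcp_pos: [0.4215, 0.3068, 0.0444]
orientation: [[-0.985, -0.172, 0.001], [-0.172, 0.985, 0.0], [-0.001, 0.0, -1.0]]
force: [0.5, 0.2, 3.8]
grip_width: 0.0001
grasp_force: 2.1
```

carry_out(
  motion="0 0 0 0 0 -1 0;0 0 0 0 0 -0.5 0;0 0 0 0 0 0 0",
)

```text
time: 3.95
tcp_pos: [0.4216, 0.307, 0.0436]
orientation: [[-0.985, -0.172, 0.001], [-0.172, 0.985, 0.001], [-0.001, 0.001, -1.0]]
force: [-4.6, -2.0, 19.6]
grip_width: 0.0001
grasp_force: 9.6
```

The catch is on its stop (20 N at z 43.6 mm, expected 44). Now I lift and travel to behind the plate.

carry_out(
  motion="0 0 0 0 0 10 0;0 0 0 0 0 30 0;0 0 0 0 0 30 0;0 0 0 35 1 0 0;0 0 0 35 1 0 0;0 0 0 35 1 0 0;0 0 0 35 0 0 0;0 0 0 30 0 0 0",
)

```text
time: 4.62
tcp_pos: [0.5933, 0.3093, 0.1126]
orientation: [[-0.985, -0.172, 0.0], [-0.172, 0.985, 0.0], [-0.0, -0.0, -1.0]]
force: [0.1, 0.4, -0.7]
grip_width: 0.0001
grasp_force: 0.0
```

carry_out(
  motion="0 0 0 0 0 0 0;0 0 0 0 0 0 0",
)

```text
time: 4.78
tcp_pos: [0.5922, 0.3092, 0.1117]
orientation: [[-0.985, -0.171, -0.001], [-0.171, 0.985, -0.0], [0.001, -0.0, -1.0]]
force: [-0.6, 0.5, -0.9]
grip_width: -0.0
grasp_force: 0.0
```

Run:
```python
from h import *
s=env.read_state();c=env.calibration("wrist");im=env.read_camera("wrist")
cv2.imwrite("pics/w3.png",im)
d=s["tcp_pos"]-np.array([.449,.2835,.055]);print(s["tcp_pos"],d@[.9848,.1742,0],d@[-.1742,.9848,0],s["force"])
F=np.array([.449,.2835,.055]);ex=np.array([.9848,.1742,0]);ey=np.array([-.1742,.9848,0])
for n,q in(("front",(0,0,0)),("L rib",(0,.038,.008)),("R rib",(0,-.038,.008)),("stud",(-.019,.031,-.015)),("tip on bed",(.145,0,0))):print(n,np.round(proj(c,F+ex*q[0]+ey*q[1]+np.array([0,0,q[2]])),0))
b,g,r=[im[...,i].astype(int) for i in range(3)]
for k,m in bands(im).items():
    m=m.astype(np.uint8)
    n,l,st,ce=cv2.connectedComponentsWithStats(m); i=1+np.argmax(st[1:,4]);bx=cv2.boxPoints(cv2.minAreaRect(np.argwhere(l==i)[:,::-1].astype(np.float32)))
    print(k,st[i],[np.round([(ray(c,p,.061)-F)@ex,(ray(c,p,.061)-F)@ey],4).tolist() for p in bx])
```

```text
[0.59220797 0.30915241 0.111679  ] 0.1454998633660793 0.0003156663276333277 [-0.60592819  0.54762053 -0.88919414]
front [318. -16.]
L rib [397. -24.]
R rib [239. -23.]
stud [376. -45.]
tip on bed [318. 257.]
red [ 261   15  116   53 5912] [[0.0157, -0.0285], [0.0153, 0.029], [0.0388, 0.0303], [0.0392, -0.0294]]Traceback (most recent call last):
  File "<stdin>", line 10, in <module>
    return _wrapfunc(a, 'argmax', axis=axis, out=out, **kwds)
    return bound(*args, **kwds)
ValueError: attempt to get argmax of an empty sequence
```

View pics/w3.png

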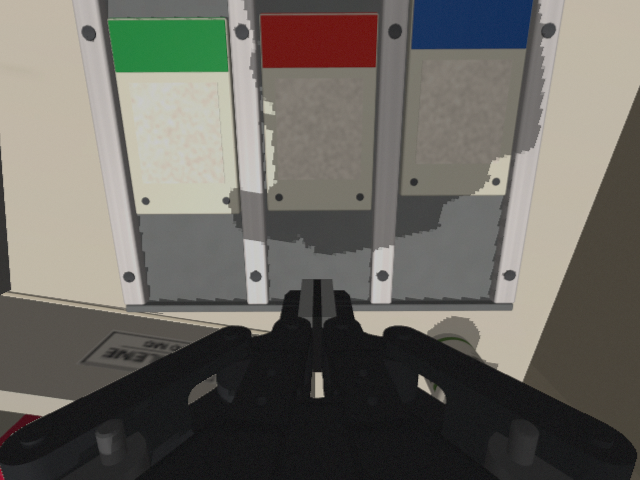

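Wrist view: the plate's rear edge is at row 210 and the front at row 15 (rack x 15.5 mm). The finger is centred in the lane, about 30 mm behind the rear edge. I go down and push.

carry_out(
  motion="0 0 0 0 0 -25 0;0 0 0 0 0 -18 0;0 0 0 0 0 -7 0;0 0 0 0 0 -3.4 0;0 0 0 0 0 0 0;0 0 0 -7.9 -1.4 0 0;0 0 0 -4.9 -0.9 0 0;0 0 0 -4.9 -0.9 0 0",
)

```text
time: 5.5
tcp_pos: [0.5735, 0.3067, 0.0604]
orientation: [[-0.985, -0.173, 0.001], [-0.173, 0.985, 0.001], [-0.001, 0.001, -1.0]]
force: [-0.1, 0.3, 0.5]
grip_width: -0.0
grasp_force: 0.0
```

carry_out(
  motion="0 0 0 -4.9 -0.9 0 0;0 0 0 -4.9 -0.9 0 0;0 0 0 -4.9 -0.9 0 0;0 0 0 -4.9 -0.9 0 0;0 0 0 -4.9 -0.9 0 0;0 0 0 -4.9 -0.8 0 0;0 0 0 -4.9 -0.8 0 0;0 0 0 0 0 0 0",
)

```text
time: 6.17
tcp_pos: [0.5389, 0.3004, 0.0598]
orientation: [[-0.985, -0.172, 0.001], [-0.172, 0.985, 0.0], [-0.001, 0.0, -1.0]]
force: [0.7, 0.3, 5.9]
grip_width: -0.0002
grasp_force: 2.1
```

```bash
cat > chk.py <<'E'
from h import *
import sys
s=env.read_state();F=np.array([.449,.2835,.055]);ex=np.array([.9848,.1742,0]);ey=np.array([-.1742,.9848,0])
d=s["tcp_pos"]-F;print(s["time"],s["tcp_pos"],d@ex,d@ey,s["force"])
for cam in ("top","wrist"):
    c=env.calibration(cam);im=env.read_camera(cam);cv2.imwrite(f"pics/{sys.argv[1]}{cam}.png",im)
    for k,m in bands(im).items():
        m=m.astype(np.uint8)
        if cam=="top": m[:150]=0;m[:,:110]=0;m[290:]=0;m[:,260:]=0
        n,l,st,ce=cv2.connectedComponentsWithStats(m)
        if n<2: continue
        i=1+np.argmax(st[1:,4]);bx=cv2.boxPoints(cv2.minAreaRect(np.argwhere(l==i)[:,::-1].astype(np.float32)))
        print(cam,k,st[i],[np.round([(ray(c,p,.061)-F)@ex,(ray(c,p,.061)-F)@ey],4).tolist() for p in bx])
E
python3 chk.py a
```

```text
6.1667 [0.5389038  0.30039316 0.05978731] 0.09148005138937643 0.0009751392963777477 [0.68158823 0.25306914 5.94552515]
top green [208 223  26  12 222] [[0.0391, -0.0474], [0.0388, -0.1029], [0.0182, -0.103], [0.0186, -0.0476]]
wrist red [  241    31   158    70 10652] [[-0.0168, -0.0282], [-0.0167, 0.0299], [0.0071, 0.0314], [0.007, -0.0296]]
wrist green [  52  130  152   60 8653] [[0.0179, -0.1054], [0.0181, -0.0454], [0.0415, -0.0476], [0.0413, -0.1104]]
```

```bash
python3 -c "
import cv2;im=cv2.imread('pics/awrist.png')[20:400,170:470];cv2.imwrite('pics/a2.png',cv2.resize(im,None,fx=1.5,fy=1.5))"
```

```text
(no output)
```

View pics/a2.png

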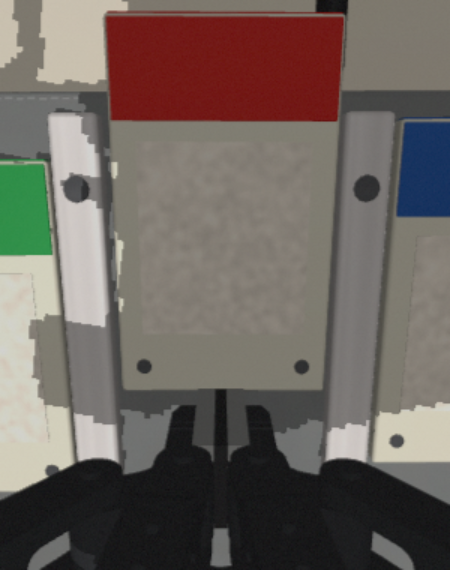

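The plate is straight in its lane with the fingers square behind it. I read the overhang relative to the rib fronts in the same picture.

Run:
```python
from h import *
F=np.array([.449,.2835,.055]);ex=np.array([.9848,.1742,0]);ey=np.array([-.1742,.9848,0])
s=env.read_state();print(s["tcp_pos"],s["force"])
c=env.calibration("wrist")
for n,p,z in(("ribR",(72,112),.063),("ribL",(370,111),.063),("bed edge",(62,93),.055),("pf L",(107,15),.061),("pf R",(343,14),.061),("rear",(222,388),.061)):
    q=ray(c,(170+p[0]/1.5,20+p[1]/1.5),z)-F;print(n,q@ex,q@ey)
```

```text
[0.53904888 0.3003898  0.05969071] [1.01248418 0.68057664 5.35632376]
ribR 0.005316031671546615 -0.037863260136462636
ribL 0.005226806160786002 0.03790002178561118
bed edge -0.0003743733230693611 -0.0422958139439686
pf L -0.0171062866427083 -0.028002594421941838
pf R -0.017211557450430164 0.030086400140132644
rear 0.08168527704410834 0.00021680839181566585
```

Overhang is now about 17 mm (bed edge at -0.4, plate front at -17.1), so 16 mm more is needed.

carry_out(
  motion="0 0 0 -3.9 -0.7 0 0;0 0 0 -3.9 -0.7 0 0;0 0 0 -3.9 -0.7 0 0;0 0 0 -2.5 -0.4 0 0;0 0 0 -1.6 -0.3 0 0;0 0 0 0 0 0 0;0 0 0 0 0 0 0",
)

```text
time: 6.85
tcp_pos: [0.5235, 0.2976, 0.0596]
orientation: [[-0.985, -0.172, 0.001], [-0.172, 0.985, 0.0], [-0.001, 0.0, -1.0]]
force: [1.7, 0.2, 6.6]
grip_width: 0.0002
grasp_force: 2.8
```

```bash
python3 chk.py b
```

```text
6.85 [0.52349247 0.29761956 0.05958842] 0.07581981210504302 0.0009283504760618283 [1.6942007  0.21636721 6.63175399]
top red [200 250   2   1   2] [[-0.0128, -0.0262], [-0.0128, -0.0262], [-0.0125, -0.024], [-0.0125, -0.024]]
top green [208 223  26  12 224] [[0.0391, -0.0474], [0.0388, -0.1029], [0.0185, -0.103], [0.0189, -0.0476]]
wrist red [  241    30   159    71 10691] [[-0.0091, -0.0298], [-0.033, -0.0281], [-0.0324, 0.0302], [-0.0085, 0.0315]]
wrist blue [538 177  38  26 583] [[0.0314, 0.0926], [0.021, 0.0908], [0.0211, 0.106], [0.0315, 0.1081]]
wrist green [  60  170  148   58 7853] [[0.0182, -0.1055], [0.0179, -0.0454], [0.0415, -0.0473], [0.0419, -0.1102]]
```

carry_out(
  motion="0 0 0 2 0.4 0 0;0 0 0 3 0.5 0 0;0 0 0 3 0.5 0 0;0 0 0 0 0 0 0",
)

```text
time: 7.28
tcp_pos: [0.5318, 0.2988, 0.0589]
orientation: [[-0.985, -0.172, -0.0], [-0.172, 0.985, -0.0], [0.0, -0.0, -1.0]]
force: [0.2, -0.2, -0.3]
grip_width: -0.0002
grasp_force: 0.0
```

```bash
python3 chk.py c
```

```text
7.2833 [0.53176603 0.29884385 0.05885446] 0.08418088707515635 0.0006927802680460166 [ 0.24921258 -0.23397976 -0.27808499]
top green [208 223  26  12 224] [[0.0391, -0.0474], [0.0388, -0.1029], [0.0185, -0.103], [0.0189, -0.0476]]
wrist red [  240     4   162    74 11346] [[-0.0091, -0.0297], [-0.033, -0.028], [-0.0325, 0.0301], [-0.0086, 0.0314]]
wrist blue [567 182   6   1   6] [[0.0312, 0.1044], [0.0312, 0.1044], [0.0312, 0.1024], [0.0312, 0.1024]]
wrist green [  55  150  151   59 8409] [[0.018, -0.1055], [0.0181, -0.0453], [0.0417, -0.0474], [0.0416, -0.1104]]
```

The plate stayed put (front at -32.7 mm, straight). I raise the tool clear, step back and do a final check.

carry_out(
  motion="0 0 0 2 0.4 5 0;0 0 0 0 0 25 0;0 0 0 0 0 35 0;0 0 0 0 0 35 0;0 0 0 -20 -15 35 0;0 0 0 -35 -20 0 0;0 0 0 -35 -20 0 0;0 0 0 -35 -20 0 0",
)

```text
time: 8.05
tcp_pos: [0.4079, 0.2241, 0.1936]
orientation: [[-0.985, -0.172, 0.001], [-0.172, 0.985, 0.001], [-0.001, 0.0, -1.0]]
force: [0.6, -0.8, 0.7]
grip_width: -0.0001
grasp_force: 0.0
```

carry_out(
  motion="0 0 0 -35 -20 0 0;0 0 0 -35 -20 0 0;0 0 0 -20 0 0 0;0 0 0 0 0 0 0;0 0 0 0 0 0 0",
)

```text
time: 8.47
tcp_pos: [0.3189, 0.1848, 0.1939]
orientation: [[-0.985, -0.173, 0.002], [-0.173, 0.985, 0.001], [-0.002, 0.001, -1.0]]
force: [-0.2, 0.8, 0.7]
grip_width: -0.0003
grasp_force: 0.0
```

```bash
python3 chk.py d; python3 -c "
import cv2,numpy as np
w=cv2.resize(cv2.imread('pics/dwrist.png'),(400,300));t=cv2.resize(cv2.imread('pics/dtop.png')[140:290,100:300],(400,300))
cv2.imwrite('pics/d2.png',np.hstack([w,t]))"
```

```text
8.4667 [0.31885746 0.18482625 0.19387458] -0.14535334269993805 -0.07450308259044765 [-0.20214774  0.80689845  0.6961838 ]
top red [176 249  27  14 260] [[-0.0098, 0.0308], [-0.0103, -0.0271], [-0.0338, -0.0274], [-0.0333, 0.0305]]
top blue [141 237  26  13 232] [[0.0293, 0.1052], [0.0289, 0.0491], [0.0081, 0.0488], [0.0085, 0.1048]]
top green [208 223  26  12 217] [[0.0391, -0.0481], [0.0388, -0.1029], [0.0185, -0.103], [0.0189, -0.0483]]
wrist red [ 44 206  14  11 113] [[-0.1622, -0.2993], [-0.1632, -0.2888], [-0.1547, -0.2897], [-0.1536, -0.3003]]
wrist blue [444 399   2   5   8] [[0.0269, 0.0474], [0.0269, 0.0483], [0.0316, 0.0488], [0.0316, 0.0478]]
wrist green [310 393  14   5  60] [[0.0198, -0.0824], [0.0198, -0.0699], [0.0244, -0.0699], [0.0244, -0.0825]]
```

View pics/d2.png

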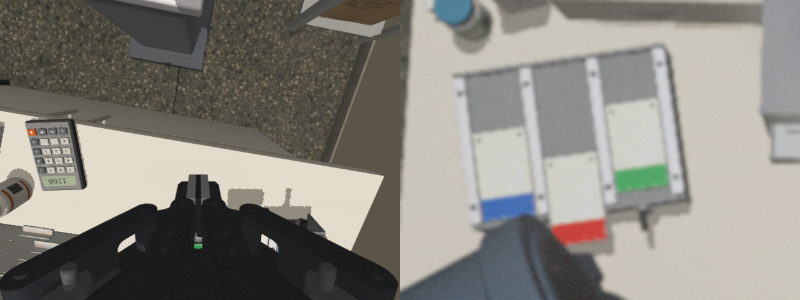

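The top view shows the red plate overhanging the front by about 33 mm, straight in its lane. Blue and green haven't moved, and the arm is clear.

```bash
python3 -c "
from workcell import env
print(env.job_done())"
```

```text
the job is handed in; nothing more can be done
None
```

I turned the middle catch fully down to the left and pushed the red plate forward until it overhangs the front edge by about 33 mm; it lies straight in its lane, the blue and green plates did not move, and the job was handed in at about 8.5 s.

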